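# Clip the test grabber onto a hotplate terminal

## Task

Clip the red test grabber onto the terminal of the upturned hotplate that has the blue sleeve, ready for the meter lead: squeeze its plunger so that the hook comes out, feel the hook round the bare stud, which has been knocked crooked, and let the plunger back so that the stud sits right in the hook and the grabber stays there by itself, sticking out about level. The studs sit in brittle ceramic, so find it with a light touch and never push hard; keep off the other two terminals and leave everything else where it lies.

Things in the scene. Friction and masses are not known exactly. Their poses are not given: they have to be found in the camera images.
- red_grabber: test grabber to use: red, 34 g, loose, lies flat (z up). Origin on its underside below the FRONT face of the finger guard; x along the grabber to the nose, y left. In mm: barrel 16 x 16, x 0 to 62, axis at z 8; nose 10 wide, z 1 to 15, flat face at x 74; finger guard a plate x -6 to 0, 30 wide, up to z 32; rear sleeve to x -22; plunger's thumb plate, rear face x -48, 22 wide, z 1.5 to 30.
- red_grabber_guard (a point): centre of the part of the guard's front face that stands above the barrel: grabber x 0, y 0, z 24 mm. Squeeze from above with one finger in front of the guard (tip just above the barrel, z 17 or more) and the other behind the thumb plate: that holds and works the grabber at once. 48 mm wide released, 36 mm squeezed home, centre about 20 mm behind this point.
- red_grabber_plunger (a joint): how far the plunger is squeezed in, m: 0 released (hook drawn to the nose), 0.012 home (hook out). Sprung: 3.5 N at 0 to 5.5 N at 0.012. Thumb plate and hook move together along grabber +x. With the 5 mm stud clamped right in the hook it stays near 0.003; near 0 the hook is empty; above 0.0042 the stud is only on the lip.
- red_grabber_hook (a point): on the brass hook, which moves with the plunger: middle of the toe's inner face (grabber x 76 mm released, 88 home; y 0, z 8). The hook is 5 mm high and open to the grabber's LEFT (+y): shank on the right with its inner face at y -2.5; toe 3.5 thick, crossing in front from there to a rounded lip, y 3 to 6.7, bent 2.3 back to the nose. A stud touching the shank is centred at y 0.
- red_grabber_jaw (a point): point fixed to the barrel, grabber x 76.5, y 0, z 8 mm: 2.5 mm in front of the nose face, where the centre of a 5 mm stud lies once it is clamped right in the hook; axes as the grabber. With the plunger home the jaw is 14 mm long (12 at the lip), its middle 4 mm in front of this point.
- hotplate: electric hotplate lying upside down: 180 mm dark iron disc, bright pan on it (top 24 mm); does not move. Origin under its centre. Three terminals in a row at x -35, y -40, 0 and 40 mm (which is which varies) on a white ceramic strip, top at 28 mm. They are well reached from the -x side, which is clear, with the grabber level and pointing along +x. Centre bolt at x 12, 42 mm high.
- blue_terminal: terminal to clip onto: white ceramic bush (18 across, 8 mm high), blue sleeve (14 across, top 18 mm above the bush's foot), then a bare brass stud 5 mm thick for 26 mm more. Origin: centre of the bush's foot; its yaw means nothing. The stud is firm but bent: it leans 0.17 to 0.24 rad, some way or other, from 4 mm above the origin, so at clipping height it is 5 to 7 mm off, unmeasured: feel for it.
- blue_foot (a point): 18 mm straight above the blue terminal's origin, where the sleeve ends and the bare stud begins (46 mm above the worktop); the stud's top is 26 mm higher. A good height for the grabber's axis is 14 mm above this point.
- brown_terminal: neighbour terminal with a brown sleeve, same make, not to be touched; origin: centre of the bush's foot
- grey_terminal: neighbour terminal with a grey sleeve, same make, not to be touched; origin: centre of the bush's foot
- black_grabber: a second grabber of the same make, black, not wanted; origin as on the red one; loose, leave alone
- multimeter: yellow multimeter with dark face, 90 x 185 x 49 mm; loose bystander, to be left alone; origin under its centre
- screwdriver: orange-handled screwdriver; loose bystander, to be left alone; origin under its centre
- screw_dish: small steel dish, 90 mm across; loose bystander, to be left alone; origin under its centre
- spill_ring: bright steel ring, 187 mm across; loose bystander, to be left alone; origin under its centre
- mug: blue mug; loose bystander, to be left alone; origin under its centre
- washing_up_bottle: green washing-up bottle, 190 mm tall; loose bystander, to be left alone; origin under its centre
Mind the look-alikes: they are no part of the job. Of the things like the red_grabber, leave any that is turquoise; of the rest the smaller one is meant.

How it is judged:
On the way, in this order (a step that is already met when the one before it is completed fails the run):
1. the red grabber has been picked up off the worktop (height (world z) of red_grabber_jaw above 0.035 m), for 0.1 s.
2. with the plunger held in, the hook is brought out at the blue-sleeved stud (value of joint red_grabber_plunger above 0.008 m and horizontal distance between red_grabber_jaw and blue_foot below 0.016 m and z of red_grabber_jaw in the frame of blue_foot between 0.004 and 0.026 m), for 0.1 s.
At the end, for the whole second after the job is handed in: Red grabber hangs by itself, at rest, on the blue-sleeved stud: jaw point within 12 mm (level) of the terminal's axis and 4 to 24 mm above the sleeve; stud right in the hook (plunger 1.7 to 4.2 mm); grabber within 0.5 rad of lying level (horizontal distance between red_grabber_jaw and blue_foot below 0.012 m and z of red_grabber_jaw in the frame of blue_foot between 0.004 and 0.024 m and value of joint red_grabber_plunger between 0.0017 and 0.0042 m and angle between red_grabber's own z axis and vertical below 0.5 rad and linear speed of red_grabber below 0.02 m/s); the robot touches nothing.
It fails at once if the blue-sleeved terminal is pushed or pulled with more than 12 N (contact force between blue_terminal and anything else above 12 N).
It fails at once if with the hook still out, the blue-sleeved terminal is pressed with more than 8 N (value of joint red_grabber_plunger above 0.008 m and contact force between blue_terminal and anything else above 8 N).
It fails at once if a neighbouring terminal is pressed with more than 2 N (contact force between any of brown_terminal, grey_terminal and anything else above 2 N).
It fails at once if another thing on the worktop is shifted by more than 15 mm (distance of any of black_grabber, multimeter, screwdriver, screw_dish, spill_ring, mug, washing_up_bottle from where it was at the start of the episode above 0.015 m).
It also fails if it takes over 54 s, if anything falls off the work surface, if the arm or the gripper's body presses on something with over 40 N, if the wrist force passes 120 N, or if a joint passes its speed limit or range.

## Robot

A 6-joint arm with a two-finger parallel gripper is mounted at the origin on the work surface. World frame = base frame: x ahead of the robot, y to its left, z up, the work surface at z = 0. Lengths are in m, angles in rad, forces in N, time in s.
With the tool pointing down it reaches from about 0.3 to 0.85 m from the base axis. Payload 4.2 kg.
Tool frame: the origin (TCP) lies midway between the tips of the shut fingers; the grasp point (between the pads) lies 19 mm behind it; z points along the fingers, y is the line along which they close (so a half turn about z gives the same grasp; the last joint's range is limited). The gripper opens to 91 mm and grips with 3 to 60 N. Pads are 32 mm wide; open, the fingers measure 118 mm over their backs; the gripper's body (76 mm by 178 mm) begins 60 mm behind the grasp point.
Start: joints at [1.194, 0.32, 1.565, -0, 1.257, -0.02], TCP at [0.201, 0.539, 0.214] pointing down, gripper open.
Joint ranges: [-3.11, 3.11], [-0.84, 2.01], [0.21, 2.61], [-1.34, 4.49], [0.05, 2.63], [-2.56, 2.56]. Speed limits (rad/s): [2.57, 2.57, 3.14, 3.14, 3.14, 3.14].

## Interface

Orientations are given as a rotation vector (axis times angle).
In Python, from station import r gives the robot as it stands.
- The arm moves only by the tool send_rows, never from a script. Its argument "plan" is one flat list of numbers, 7 for each row, row after row: the shift along the tool's x, y, z in mm, then the turn, a rotation vector about the tool's x, y, z in degrees, then the finger opening in mm, from 0 to 91.2. In form: [x, y, z, wx, wy, wz, gripper, x, y, z, wx, wy, wz, gripper, ...]. A call has 1 to 12 rows; each row shifts and turns the commanded pose from where the row before left it, along the tool's axes as they then stand; what a row does not reach is not made up. A row lasts 1/10 s, in which the tool goes at most 50 mm and 8.59 degrees, less where a joint would pass 70% of its speed; a pose out of reach is approached as far as the arm can. A call with a gripper value outside its range is refused whole. The fingers move at their own pace and stop on an object; the grip force is fixed at half the most. Time passes only in rows, so rows that do not move let the fingers close. It gives the time, the measured TCP pose, the force, the opening and the grip force at its end, in the units of the state.
- r.get_obs(): the state, without advancing time (a new reading comes with each control period).
- r.snapshot(name): name is "scene" or "top"; returns a dict with "image" (480x640x3 uint8, blue, green, red), "fx", "fy", "cx", "cy" (pixels), "eye" and "rotation" of the camera in the world. Camera axes: x right, y up, looking along -z (the intrinsics and any distortion apply to the point x, -y, -z); pixel columns grow to the right and rows downward; lengths in m; the calibration is good to about 2 mm. A picture is of the moment at which its call begins. There is no depth.
- r.sign_off(): hands the job in; it is judged then, once.
The state is a dict: "t": time; "joints": joint angles; "qd": joint speeds; "tau": joint torques, N m; "eef_pos": TCP position; "orientation": TCP orientation; "wrist_force": force on the tool from outside, world axes, zero at the start; "torque": the same for the moment, N m; "finger_gap": opening from 0.0 (shut) to 1.0 (fully open); "grip_force": force on a finger pad.
Only numpy, scipy, OpenCV 4.12 (cv2) and the standard library are available. Lean on these libraries where they do the work, as an engineer would, in place of code of your own. Each camera call takes 0.05 s, during which the arm holds its last target. There are 200 camera calls.

## Working session

There is one attempt and no reset: what is moved stays moved. The work goes in short steps, Python scripts to look and compute and a tool call to move; the robot and the scene stay as the last step left them, time stands still between calls to the robot, and variables do not carry over. Pictures are saved under pics/ and viewed, at most 10 in all, crops included, and the job is handed in when it is done.

Besides the shell and the picture viewer there is one more tool, called after "Call:" as name(argument=value, ...) on one line, values as JSON. send_rows: Moves the arm, as the interface text tells. Its arguments: {"type":"object","properties":{"plan":{"type":"array","items":{"type":"number"}}},"required":["plan"]}

```bash
mkdir -p pics; cat > h.py <<'E'
import numpy as np, cv2
from station import r
def snap(n,f):
    s=r.snapshot(n); cv2.imwrite(f'pics/{f}.png',s['image']); np.savez(f'pics/{f}.npz',**{k:np.array(v) for k,v in s.items()}); return s
def load(f): return dict(np.load(f'pics/{f}.npz'))
def px2w(s,u,v,z):
    d=np.array([(u-s['cx'])/s['fx'],-(v-s['cy'])/s['fy'],-1.]); R=np.array(s['rotation'])
    d=R@d; e=np.array(s['eye']); return e+d*(z-e[2])/d[2]
def w2px(s,p):
    c=np.array(s['rotation']).T@(np.array(p)-s['eye']); return np.array([s['cx']-s['fx']*c[0]/c[2], s['cy']+s['fy']*c[1]/c[2]])
E
python3 - <<'E'
from h import *
for n in('scene','top'):
    s=snap(n,n+'0'); print({k:v for k,v in s.items() if k!='image'})
print(r.get_obs())
E
```

```text
{'fx': 512.6360312956019, 'fy': 512.6360312956019, 'cx': 320.7537637255412, 'cy': 239.9264389457925, 'eye': array([1.19014998, 0.82992746, 0.81995708]), 'rotation': array([0.40579105, 1.12780369, 2.24867309])}
{'fx': 593.3363637158702, 'fy': 593.3363637158702, 'cx': 322.29776806513433, 'cy': 243.24769497446079, 'eye': array([0.36872918, 0.04053324, 1.44873719]), 'rotation': array([ 0.1254896 , -0.09484928, -1.58102685])}
{'t': 0.1, 'joints': array([ 1.19399279e+00,  3.20228535e-01,  1.56553094e+00, -3.75503050e-06,
        1.25741889e+00, -2.00033402e-02]), 'qd': array([-0.0013493 ,  0.00040586, -0.00184244, -0.000618  , -0.00063017,
       -0.00113585]), 'tau': array([-9.45655620e-05, -4.13331199e+01, -2.32511687e+01,  7.28931092e-02,
        4.21202474e-02, -6.50489096e-05]), 'eef_pos': array([0.20067205, 0.53836862, 0.21321417]), 'orientation': array([-5.57435442e-01, -3.09142725e+00,  2.44283194e-03]), 'wrist_force': array([ 0.54132494, -0.28154316,  0.54129913]), 'torque': array([ 0.00249645, -0.01118019, -0.02654627]), 'grip_force': 0.0, 'finger_gap': 1.000174987301586}
```

View pics/top0.png

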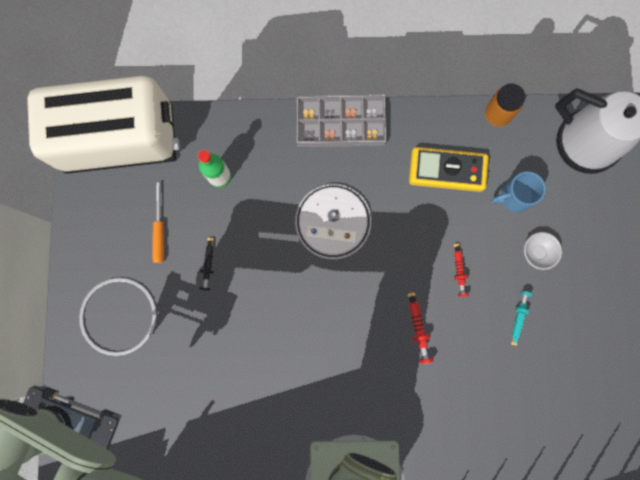

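View pics/scene0.png

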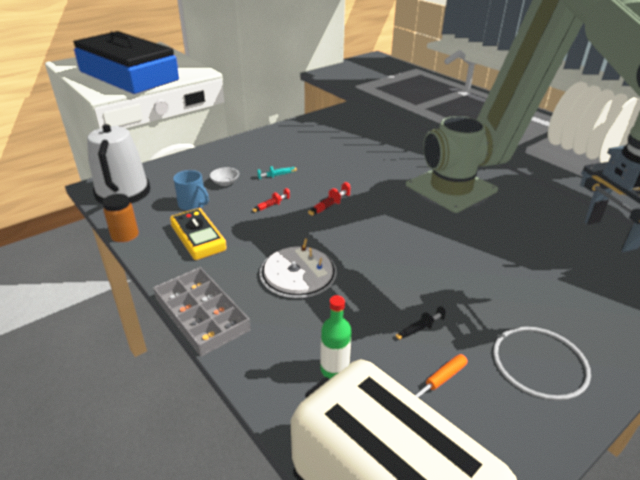

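The top view shows two red grabbers: the small one at (460,270), the target, and a large one at (420,328). The turquoise one is at (522,318) and the hotplate at (333,221). I'll enlarge these next.

```bash
sed -i "s/s=r.snapshot(n);/s=r.snapshot(n); s['rotation']=cv2.Rodrigues(np.array(s['rotation'],float))[0];/" h.py
python3 - <<'E'
from h import *
s=snap('top','top1'); snap('scene','scene1'); i=s['image']; j=load('scene1')['image']
def c(i,u,v,w,h,k): return cv2.resize(i[v:v+h,u:u+w],None,fx=k,fy=k,interpolation=cv2.INTER_CUBIC)
A=np.hstack([c(i,440,230,50,75,8)[:600],c(i,293,183,80,75,5)[:600] if 0 else cv2.copyMakeBorder(c(i,293,183,80,80,5),0,200,0,0,cv2.BORDER_CONSTANT)])
cv2.imwrite('pics/cropA.png',A)
cv2.imwrite('pics/cropB.png',c(j,250,185,100,115,5)[:575])
for p in[(460,244),(464,295),(333,221)]: print(px2w(s,*p,.01))
E
```

```text
[ 0.56501026 -0.26821484  0.01      ]
[ 0.44094566 -0.27235766  0.01      ]
[0.62665866 0.04041818 0.01      ]
```

View pics/cropA.png

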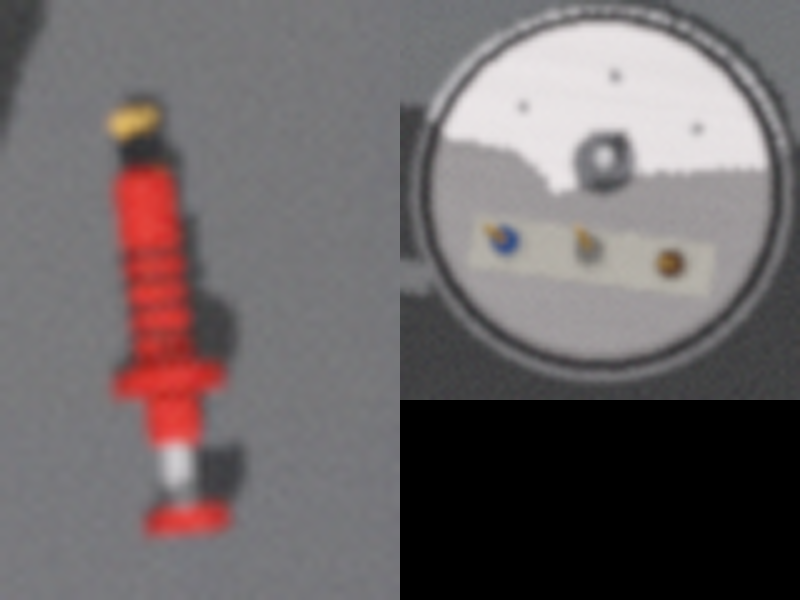

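View pics/cropB.png

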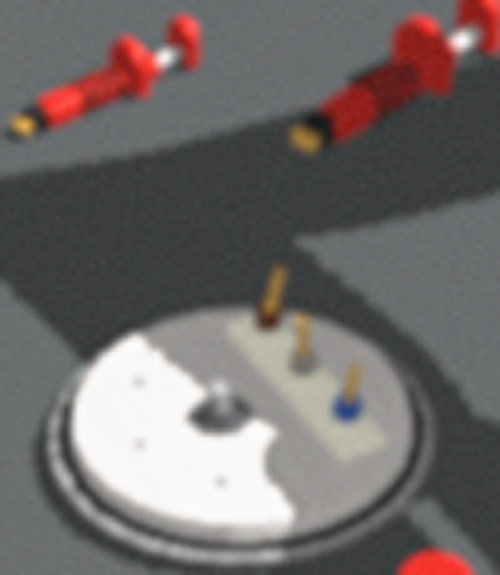

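The crops show the blue sleeve as the leftmost terminal, at top (313.8,231) and scene (319.6,265). Its stud tip is at about top (310.4,229) and scene (320.8,254). The small red grabber's hook is at top (456.9,245), its guard at (461.2,277) and its thumb plate at (463.5,295).

```bash
python3 - <<'E'
from h import *
from scipy.optimize import least_squares
t=load('top1'); s=load('scene1')
G=lambda u,v:(440+u/8,230+v/8); S=lambda u,v:(250+u/5,185+v/5); H=lambda u,v:(293+(u-400)/5,183+v/5)
obs=[(t,(-3,0,16),G(170,379)),(t,(-46,0,16),G(188,519)),(t,(62,0,12),G(145,170)),(t,(77,1.5,8),G(135,119)),
 (s,(-3,0,16),S(133,68)),(s,(77,1.5,8),S(22,126)),(s,(-46,0,16),S(185,42))]
def f(q):
    c,n=np.cos(q[2]),np.sin(q[2]); o=[]
    for cam,p,m in obs:
        p=np.array(p)/1e3; o+=list(w2px(cam,[q[0]+c*p[0]-n*p[1],q[1]+n*p[0]+c*p[1],p[2]])-m)
    return o
z=least_squares(f,[.49,-.27,0]); print(z.x,np.round(z.fun,1))
# terminals: hotplate pose
ob=[(t,0,.046,H(506,240)),(t,1,.046,H(590,248)),(t,2,.046,H(669,262)),(s,0,.044,S(348,404)),(s,1,.044,S(303,361)),(s,2,.044,S(269,316)),
 (t,3,.024,H(605,187)),(t,4,.042,H(604,160))]
P=[(-35,40),(-35,0),(-35,-40),(0,0),(12,0)]
def g(q):
    c,n=np.cos(q[2]),np.sin(q[2]); o=[]
    for cam,k,h,m in ob:
        x,y=np.array(P[k])/1e3; o+=list(w2px(cam,[q[0]+c*x-n*y,q[1]+n*x+c*y,h])-m)
    return o
w=least_squares(g,[.62,.04,0]); print(w.x,np.round(w.fun,1))
c,n=np.cos(w.x[2]),np.sin(w.x[2])
for x,y in P[:3]: print(w.x[0]+(c*x-n*y)/1e3,w.x[1]+(n*x+c*y)/1e3)
# stud tip
tip=least_squares(lambda p:np.r_[w2px(t,p)-H(488,229),w2px(s,p)-S(354,366)],[.6,.08,.07]); print('tip',tip.x,tip.fun)
E
```

```text
[ 0.48555207 -0.26482867  0.05375301] [-0.6  0.2 -1.1  0.6 -0.4 -0.2 -0.7  0.4 -1.5 -1.7 -0.9 -1.2 -0.5 -1.4]
[ 0.62540497  0.04167503 -0.18425901] [-0.7 -0.7 -1.   0.5 -0.3  0.5 -1.5 -1.5 -0.1 -2.2 -0.6 -2.  -1.5  0.1
 -0.5 -0.7]
0.5983261694106424 0.08741055915536489
0.5909974441165828 0.04808766778705105
0.5836687188225231 0.00876477641873722
tip [0.5976116  0.09446277 0.06681456] [-0.37262781  0.41234269 -0.54946211 -0.07267477]
```

Call:
send_rows(plan=[0, 0, 0, 0, 0, 8.3, 91, 0, 0, 0, 0, 0, 8.3, 91, 0, 0, 0, 0, 0, 8.3, 91, 0, 0, 0, 0, 0, 8.3, 91, 0, 0, 0, 0, 0, 8.3, 91, 0, 0, 0, 0, 0, 8.3, 91, 0, 0, 0, 0, 0, 8.3, 91, 0, 0, 0, 0, 0, 8.3, 91, 0, 0, 0, 0, 0, 0, 91])

```text
t: 1.1
eef_pos: [0.2008, 0.5387, 0.2137]
orientation: [2.159, 2.282, -0.001]
wrist_force: [1.0, -0.3, 0.3]
finger_gap: 0.994
grip_force: 0.0
```

```bash
cat >> h.py <<'E'
def go(p,yaw):
    "shift in tool axes (mm) and turn (deg) to world TCP p, grabber-x yaw (rad)"
    o=r.get_obs(); R=cv2.Rodrigues(np.array(o['orientation'],float))[0]
    f=np.array([np.cos(yaw),np.sin(yaw),0]); l=np.array([-f[1],f[0],0]); T=np.c_[l,f,[0,0,-1]]
    w=cv2.Rodrigues(R.T@T)[0].ravel()*180/np.pi
    print('shift',np.round(R.T@(np.array(p)-o['eef_pos'])*1e3,1),'turn',np.round(w,2),'yaw now',np.round(np.arctan2(R[1,1],R[0,1]),4),'pos',np.round(o['eef_pos'],4),'F',np.round(o['wrist_force'],2),'t',o['t'],'gap',o['finger_gap']*91.2,'grip',o['grip_force'])
E
python3 - <<'E'
from h import *
y=.054; g=np.array([.4855,-.2648]); p=g-.024*np.array([np.cos(y),np.sin(y)])
go([*p,.15],y); print(p)
E
```

```text
shift [-817.9  215.8   64. ] turn [-0.01  0.02  0.08] yaw now 0.0554 pos [0.2008 0.5387 0.2137] F [ 0.99 -0.32  0.33] t 1.1 gap 90.68146537585807 grip 0.0
[ 0.46153498 -0.26609537]
```

Call:
send_rows(plan=[-41, 10.8, 0, 0, 0, 0, 91, -41, 10.8, 0, 0, 0, 0, 91, -41, 10.8, 0, 0, 0, 0, 91, -41, 10.8, 0, 0, 0, 0, 91, -41, 10.8, 0, 0, 0, 0, 91, -41, 10.8, 0, 0, 0, 0, 91, -41, 10.8, 0, 0, 0, 0, 91, -41, 10.8, 0, 0, 0, 0, 91, -41, 10.8, 0, 0, 0, 0, 91, -41, 10.8, 0, 0, 0, 0, 91, -41, 10.8, 0, 0, 0, 0, 91, -41, 10.8, 0, 0, 0, 0, 91])

```text
t: 2.3
eef_pos: [0.3575, 0.053, 0.2142]
orientation: [2.155, 2.285, 0.001]
wrist_force: [1.3, 0.7, -0.0]
finger_gap: 0.998
grip_force: 0.0
```

Call:
send_rows(plan=[-41, 10.8, 6, 0, 0, 0, 91, -41, 10.8, 6, 0, 0, 0, 91, -41, 10.8, 6, 0, 0, 0, 91, -41, 10.8, 6, 0, 0, 0, 91, -41, 10.8, 10, 0, 0, 0, 91, -41, 10.8, 10, 0, 0, 0, 91, -41, 10.8, 10, 0, 0, 0, 91, -30, 10, 10, 0, 0, 0, 91, 0, 0, 0, 0, 0, 0, 91, 0, 0, 0, 0, 0, 0, 91])

```text
t: 3.3
eef_pos: [0.4598, -0.2571, 0.1493]
orientation: [-2.157, -2.281, -0.0]
wrist_force: [-0.2, -0.2, -0.8]
finger_gap: 0.997
grip_force: 0.0
```

```bash
python3 - <<'E'
from h import *
s=snap('top','top2'); t=snap('scene','scene2')
def c(i,u,v,w,h,k): return cv2.resize(i[v:v+h,u:u+w],None,fx=k,fy=k,interpolation=cv2.INTER_CUBIC)
cv2.imwrite('pics/cropC.png',np.hstack([c(s['image'],440,225,50,75,8),c(t['image'],240,130,80,120,5)]))
go([.4615,-.2661,.018],.054)
E
```

```text
shift [-10.1   1.1 132.1] turn [-0.01 -0.04  0.17] yaw now 0.057 pos [ 0.4599 -0.2562  0.1501] F [-0.41  0.38  0.51] t 3.4 gap 90.85905882332901 grip 0.0
```

View pics/cropC.png

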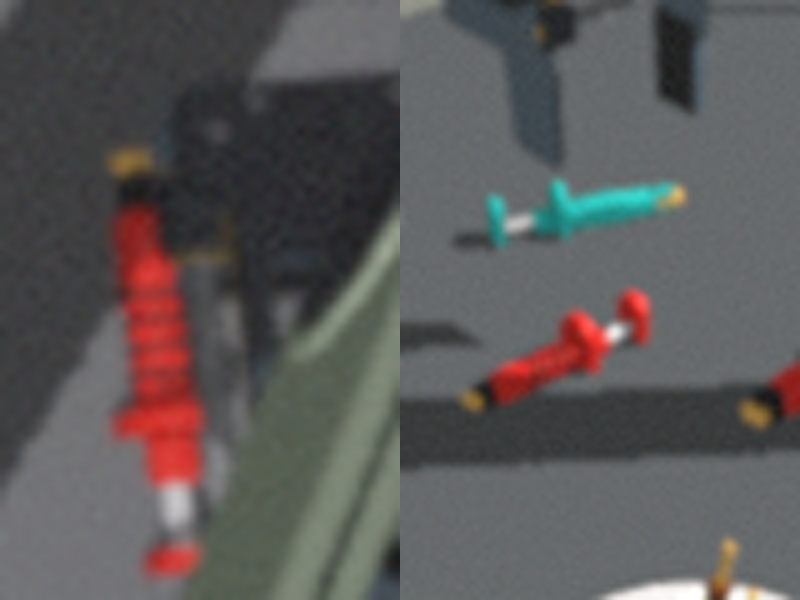

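The view shows the gripper above and the small red grabber undisturbed, so I'm going down.

Call:
send_rows(plan=[-5, 0.5, 25, 0, 0, 0, 91, -5, 0.5, 25, 0, 0, 0, 91, 0, 0, 25, 0, 0, 0, 91, 0, 0, 25, 0, 0, 0, 91, 0, 0, 15, 0, 0, 0, 91, 0, 0, 10, 0, 0, 0, 91, 0, 0, 5, 0, 0, 0, 91, 0, 0, 0, 0, 0, 0, 91, 0, 0, 0, 0, 0, 0, 91])

```text
t: 4.3
eef_pos: [0.4624, -0.2671, 0.0207]
orientation: [2.158, 2.281, 0.001]
wrist_force: [0.3, -0.6, 0.2]
finger_gap: 0.999
grip_force: 0.0
```

```bash
python3 - <<'E'
from h import *
go([.4615,-.2661,.019],.054)
t=snap('scene','scene3')
cv2.imwrite('pics/cropD.png',cv2.resize(t['image'][150:240,200:320],None,fx=6,fy=6,interpolation=cv2.INTER_CUBIC))
E
```

```text
shift [ 1.1 -0.8  1.7] turn [0.08 0.05 0.09] yaw now 0.0556 pos [ 0.4624 -0.2671  0.0207] F [ 0.28 -0.58  0.24] t 4.3 gap 91.09182888910222 grip 0.0
```

View pics/cropD.png

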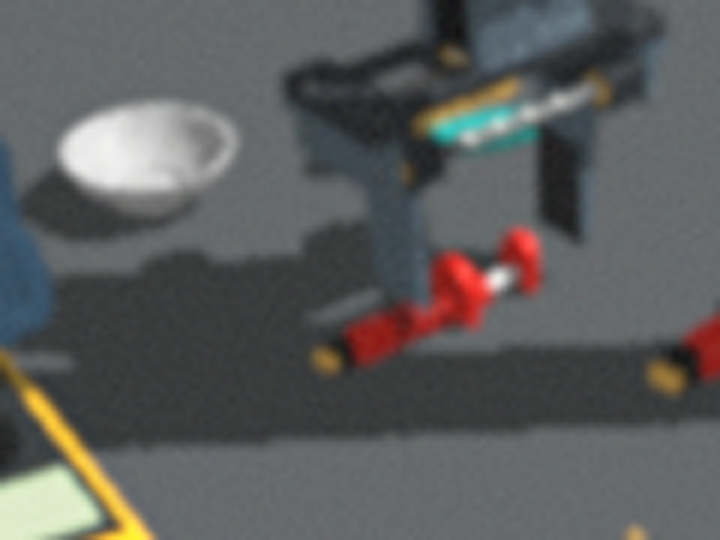

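The front finger is over the barrel ahead of the guard and the rear finger is behind the thumb plate, so I'll close.

Call:
send_rows(plan=[1, 0, 1, 0, 0, 0, 91, 0, 0, 0, 0, 0, 0, 60, 0, 0, 0, 0, 0, 0, 52, 0, 0, 0, 0, 0, 0, 48, 0, 0, 0, 0, 0, 0, 42, 0, 0, 0, 0, 0, 0, 36, 0, 0, 0, 0, 0, 0, 32, 0, 0, 0, 0, 0, 0, 32, 0, 0, 0, 0, 0, 0, 32, 0, 0, 0, 0, 0, 0, 32])

```text
t: 5.35
eef_pos: [0.4618, -0.2661, 0.019]
orientation: [2.159, 2.282, 0.0]
wrist_force: [-0.3, -0.7, 0.4]
finger_gap: 0.388
grip_force: 30.0
```

Call:
send_rows(plan=[0, 0, -10, 0, 0, 0, 32, 0, 0, -20, 0, 0, 0, 32, 0, 0, -30, 0, 0, 0, 32, 0, 0, -40, 0, 0, 0, 32, 0, 0, -20, 0, 0, 0, 32, 0, 0, 0, 0, 0, 0, 32, 0, 0, 0, 0, 0, 0, 32])

```text
t: 6.05
eef_pos: [0.4614, -0.2658, 0.1389]
orientation: [-2.159, -2.282, -0.0]
wrist_force: [-0.2, -0.1, -0.6]
finger_gap: 0.384
grip_force: 30.0
```

```bash
python3 - <<'E'
from h import *
go([.48,.05,.14],-.184)
E
```

```text
shift [314.3  36.   -1. ] turn [-0.  -0.  13.7] yaw now 0.0552 pos [ 0.4614 -0.2658  0.1389] F [-0.24 -0.1  -0.65] t 6.05 gap 35.006679956149945 grip 29.955789148807526
```

Call:
send_rows(plan=[0, 0, 0, 0, 0, 6.85, 32, 0, 0, 0, 0, 0, 6.85, 32, 20, -8.9, 0, 0, 0, 0, 32, 40, -8.9, 0, 0, 0, 0, 32, 40, -8.9, 0, 0, 0, 0, 32, 40, -8.9, 0, 0, 0, 0, 32, 40, -8.9, 0, 0, 0, 0, 32, 40, -8.9, 0, 0, 0, 0, 32, 40, -8.9, 0, 0, 0, 0, 32, 40, -8.9, 0, 0, 0, 0, 32, 40, -8.5, 0, 0, 0, 0, 32, 20, 0, 0, 0, 0, 0, 32])

```text
t: 7.25
eef_pos: [0.4472, 0.1049, 0.1372]
orientation: [-2.412, -2.009, 0.005]
wrist_force: [0.3, -0.6, 0.4]
finger_gap: 0.384
grip_force: 30.0
```

Call:
send_rows(plan=[0, 0, 10, 0, 0, 0, 32, 0, 0, 15, 0, 0, 0, 32, 0, 0, 10, 0, 0, 0, 32, 0, 0, 0, 0, 0, 0, 32, 0, 0, 0, 0, 0, 0, 32])

```text
t: 7.75
eef_pos: [0.4489, 0.1017, 0.1034]
orientation: [-2.417, -2.006, 0.002]
wrist_force: [0.5, 0.1, 0.2]
finger_gap: 0.386
grip_force: 30.0
```

```bash
python3 - <<'E'
from h import *
go([.449,.105,.10],-.184)
s=snap('top','top4'); t=snap('scene','scene4')
def c(i,u,v,w,h,k): return cv2.resize(i[v:v+h,u:u+w],None,fx=k,fy=k,interpolation=cv2.INTER_CUBIC)
cv2.imwrite('pics/cropE.png',np.hstack([c(s['image'],290,215,66,100,6),c(t['image'],290,215,67,100,6)]))
E
```

```text
shift [ 3.2 -0.5  3.4] turn [-0.08  0.04 -0.06] yaw now -0.185 pos [0.4489 0.1017 0.1034] F [0.48 0.14 0.21] t 7.75 gap 35.22339343337255 grip 29.955855309963226
```

View pics/cropE.png

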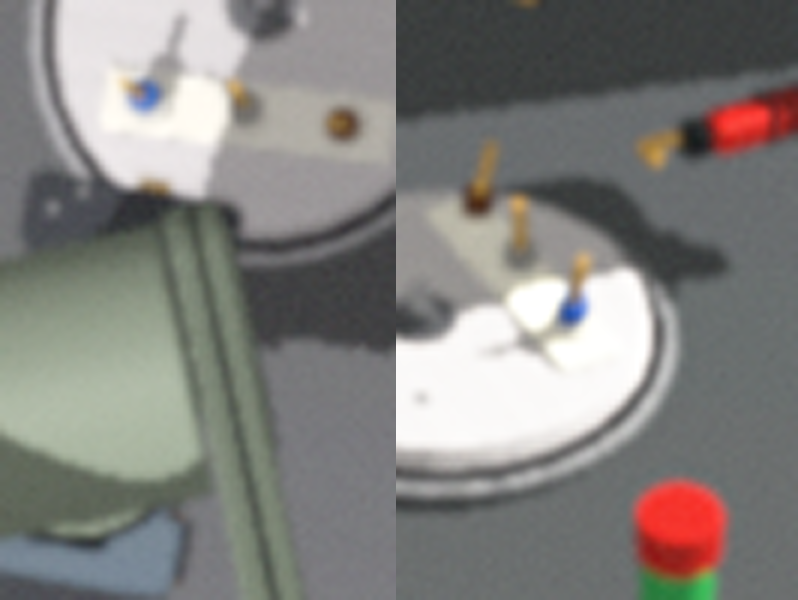

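The view shows the hook toe at crop (153,187) in top and (655,150) in scene. The blue stud runs from (146,96) to its tip at (126,81) in top, and from (574,300) to (583,257) in scene. I'll triangulate both.

```bash
python3 - <<'E'
from h import *
from scipy.optimize import least_squares
t=load('top4'); s=load('scene4'); o=r.get_obs()
A=lambda u,v:(290+(u+.5)/6-.5,215+(v+.5)/6-.5); B=lambda u,v:A(u-396,v)
tri=lambda a,b:least_squares(lambda p:np.r_[w2px(t,p)-A(*a),w2px(s,p)-B(*b)],[.6,.08,.07])
y=-.185; f=np.array([np.cos(y),np.sin(y),0]); l=np.array([-f[1],f[0],0])
T=o['eef_pos']
q={}
for n,a,b in[('toe',(153,187),(655,151)),('tip',(126,81),(583,257)),('sleevetop',(146,94),(573,302)),('greytip',(236,90),(519,200)),('greysl',(246,106),(519,250))]:
    z=tri(a,b); q[n]=z.x; d=z.x-T; print(n,z.x.round(4),z.fun.round(1),'rel TCP f,l,z',(d@f*1e3).round(1),(d@l*1e3).round(1),(d[2]*1e3).round(1))
print('toe expected f 107.7 l~1 z -11')
E
```

```text
toe [0.5532 0.0835 0.0944] [-0.4  0.5 -0.6 -0.1] rel TCP f,l,z 105.2 0.8 -9.9
tip [0.5985 0.0947 0.0698] [-0.5  0.5 -0.7 -0.1] rel TCP f,l,z 147.7 20.1 -34.4
sleevetop [0.5977 0.0878 0.0422] [-0.5  0.5 -0.7 -0.1] rel TCP f,l,z 148.2 13.2 -62.0
greytip [0.5951 0.0508 0.0696] [-0.2  0.2 -0.3 -0. ] rel TCP f,l,z 152.4 -23.7 -34.6
greysl [0.593  0.0473 0.0409] [-0.3  0.3 -0.4 -0.1] rel TCP f,l,z 151.0 -27.5 -63.3
toe expected f 107.7 l~1 z -11
```

Call:
send_rows(plan=[0, 0, 15, 0, 0, 0, 32, 0, 0, 15, 0, 0, 0, 32, 0, 0, 2, 0, 0, 0, 32, 0, 10, 0, 0, 0, 0, 32, 0, 10, 0, 0, 0, 0, 32, 0, 10, 0, 0, 0, 0, 32, 0, 5, 0, 0, 0, 0, 32, 0, 5, 0, 0, 0, 0, 32, 0, 5, 0, 0, 0, 0, 32, 0, 5, 0, 0, 0, 0, 32, 0, 0, 0, 0, 0, 0, 32, 0, 0, 0, 0, 0, 0, 32])

```text
t: 9.05
eef_pos: [0.4982, 0.0933, 0.0719]
orientation: [-2.416, -2.008, 0.001]
wrist_force: [-0.1, 0.0, -0.2]
finger_gap: 0.385
grip_force: 30.0
```

```bash
python3 - <<'E'
from h import *
y=-.185; f=np.array([np.cos(y),np.sin(y),0]); l=np.array([-f[1],f[0],0])
go(np.array([.4489,.1017,.071])+.0505*f+.017*l,-.185)
s=snap('top','top5'); t=snap('scene','scene5')
def c(i,u,v,w,h,k): return cv2.resize(i[v:v+h,u:u+w],None,fx=k,fy=k,interpolation=cv2.INTER_CUBIC)
cv2.imwrite('pics/cropF.png',np.hstack([c(s['image'],295,205,50,75,8),c(t['image'],290,225,50,75,8)]))
E
```

```text
shift [16.2  0.5  0.9] turn [-0.03  0.    0.06] yaw now -0.184 pos [0.4982 0.0933 0.0719] F [-0.14  0.   -0.16] t 9.05 gap 35.15091245225711 grip 29.95591163635254
```

View pics/cropF.png

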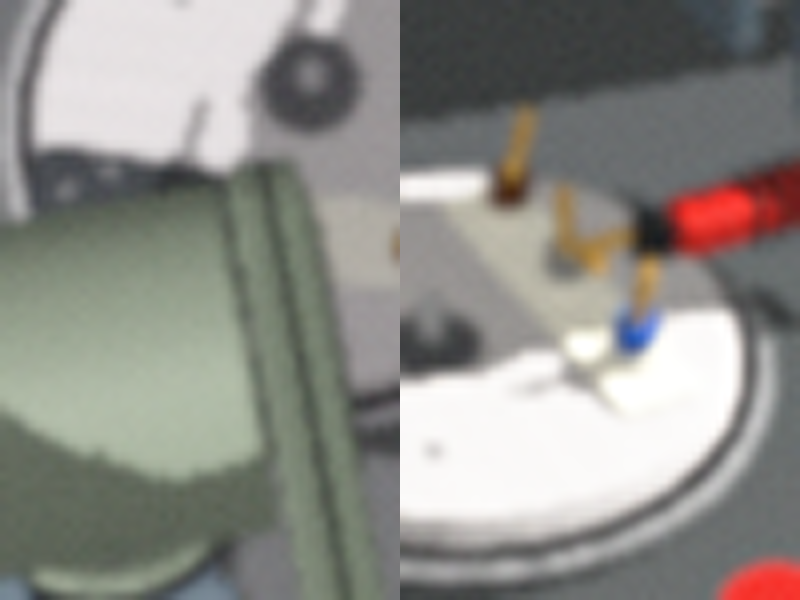

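The scene view shows the hook out, right of the stud at height about mid-stud, with the toe at (595,255) beyond the stud's line. I'll feel leftward.

Call:
send_rows(plan=[1.5, 0.3, 0.5, 0, 0, 0, 32, 1.5, 0, 0, 0, 0, 0, 32, 1, 0, 0, 0, 0, 0, 32, 0.5, 0, 0, 0, 0, 0, 32, 0.5, 0, 0, 0, 0, 0, 32, 0.5, 0, 0, 0, 0, 0, 32, 0, 0, 0, 0, 0, 0, 32])

```text
t: 9.85
eef_pos: [0.4998, 0.0987, 0.0715]
orientation: [-2.416, -2.008, -0.0]
wrist_force: [0.3, 0.6, 0.1]
finger_gap: 0.389
grip_force: 30.0
```

Call:
send_rows(plan=[0.5, 0, 0, 0, 0, 0, 32, 0.5, 0, 0, 0, 0, 0, 32, 0.5, 0, 0, 0, 0, 0, 32, 0, 0, 0, 0, 0, 0, 32])

```text
t: 10.25
eef_pos: [0.5, 0.1002, 0.0714]
orientation: [-2.416, -2.008, -0.0]
wrist_force: [-0.2, 0.3, -0.1]
finger_gap: 0.383
grip_force: 30.0
```

Call:
send_rows(plan=[0.5, 0, 0, 0, 0, 0, 32, 0.5, 0, 0, 0, 0, 0, 32, 0.5, 0, 0, 0, 0, 0, 32, 0, 0, 0, 0, 0, 0, 32])

```text
t: 10.65
eef_pos: [0.5003, 0.1017, 0.0714]
orientation: [-2.416, -2.008, -0.0]
wrist_force: [-0.2, 0.7, -1.1]
finger_gap: 0.388
grip_force: 30.0
```

Call:
send_rows(plan=[0.5, 0, 0, 0, 0, 0, 32, 0.5, 0, 0, 0, 0, 0, 32, 0.5, 0, 0, 0, 0, 0, 32, 0, 0, 0, 0, 0, 0, 32])

```text
t: 11.05
eef_pos: [0.5006, 0.1031, 0.0715]
orientation: [-2.416, -2.008, -0.0]
wrist_force: [-0.2, 1.0, -1.1]
finger_gap: 0.384
grip_force: 30.0
```

Call:
send_rows(plan=[0.5, 0, 0, 0, 0, 0, 32, 0.5, 0, 0, 0, 0, 0, 32, 0, 0, 0, 0, 0, 0, 32])

```text
t: 11.35
eef_pos: [0.5008, 0.1041, 0.0714]
orientation: [-2.416, -2.008, -0.0]
wrist_force: [-0.3, 0.3, -0.2]
finger_gap: 0.387
grip_force: 30.0
```

Call:
send_rows(plan=[0.5, 0, 0, 0, 0, 0, 32, 0.5, 0, 0, 0, 0, 0, 32, 0, 0, 0, 0, 0, 0, 32])

```text
t: 11.65
eef_pos: [0.501, 0.1051, 0.0715]
orientation: [-2.416, -2.008, -0.0]
wrist_force: [0.4, 0.2, 0.1]
finger_gap: 0.383
grip_force: 30.0
```

Call:
send_rows(plan=[0.5, 0, 0, 0, 0, 0, 32, 0.5, 0, 0, 0, 0, 0, 32, 0, 0, 0, 0, 0, 0, 32])

```text
t: 11.95
eef_pos: [0.5011, 0.1061, 0.0714]
orientation: [-2.416, -2.008, -0.0]
wrist_force: [0.8, 0.4, 0.1]
finger_gap: 0.387
grip_force: 30.0
```

Call:
send_rows(plan=[0.5, 0, 0, 0, 0, 0, 32, 0.5, 0, 0, 0, 0, 0, 32, 0, 0, 0, 0, 0, 0, 32])

```text
t: 12.25
eef_pos: [0.5013, 0.1071, 0.0715]
orientation: [-2.416, -2.008, -0.0]
wrist_force: [-0.6, -0.8, 0.5]
finger_gap: 0.385
grip_force: 30.0
```

Call:
send_rows(plan=[0.5, 0, 0, 0, 0, 0, 32, 0.5, 0, 0, 0, 0, 0, 32, 0, 0, 0, 0, 0, 0, 32])

```text
t: 12.55
eef_pos: [0.5015, 0.1081, 0.0715]
orientation: [-2.416, -2.008, -0.0]
wrist_force: [-0.3, -0.3, 0.3]
finger_gap: 0.385
grip_force: 30.0
```

Call:
send_rows(plan=[0.5, 0, 0, 0, 0, 0, 32, 0, 0, 0, 0, 0, 0, 32])

```text
t: 12.75
eef_pos: [0.5016, 0.1085, 0.0714]
orientation: [-2.416, -2.008, -0.0]
wrist_force: [-0.1, -0.1, -0.3]
finger_gap: 0.388
grip_force: 30.0
```

```bash
python3 -c "
from h import *
print(r.get_obs()['torque'])"
```

```text
[-0.07104755  0.07657048 -0.04506097]
```

Call:
send_rows(plan=[0.5, 0, 0, 0, 0, 0, 32, 0, 0, 0, 0, 0, 0, 32])

```text
t: 12.95
eef_pos: [0.5017, 0.109, 0.0714]
orientation: [-2.416, -2.008, -0.0]
wrist_force: [0.1, 0.4, -0.6]
finger_gap: 0.386
grip_force: 30.0
```

```bash
python3 -c "
from h import *
print(r.get_obs()['torque'])"
```

```text
[-0.07212355  0.0077854  -0.02318459]
```

Call:
send_rows(plan=[0.5, 0, 0, 0, 0, 0, 32, 0, 0, 0, 0, 0, 0, 32])

```text
t: 13.15
eef_pos: [0.5018, 0.1095, 0.0715]
orientation: [2.416, 2.008, 0.0]
wrist_force: [-0.1, -0.2, -0.2]
finger_gap: 0.385
grip_force: 30.0
```

```bash
python3 -c "
from h import *
print(r.get_obs()['torque'])"
```

```text
[-0.0671552   0.08870142 -0.00586819]
```

Call:
send_rows(plan=[0.5, 0, 0, 0, 0, 0, 32, 0, 0, 0, 0, 0, 0, 32])

```text
t: 13.35
eef_pos: [0.5019, 0.11, 0.0714]
orientation: [-2.416, -2.008, -0.0]
wrist_force: [0.4, -0.2, -0.2]
finger_gap: 0.386
grip_force: 30.0
```

```bash
python3 -c "
from h import *
print(r.get_obs()['torque'])"
```

```text
[-0.12662319  0.08518288 -0.00127777]
```

Call:
send_rows(plan=[0.5, 0, 0, 0, 0, 0, 32, 0, 0, 0, 0, 0, 0, 32])

```text
t: 13.55
eef_pos: [0.502, 0.1105, 0.0714]
orientation: [-2.416, -2.008, -0.0]
wrist_force: [0.2, -0.6, -0.3]
finger_gap: 0.387
grip_force: 30.0
```

```bash
python3 -c "
from h import *
print(r.get_obs()['torque'])"
```

```text
[-0.08385319  0.0332117  -0.03994885]
```

Call:
send_rows(plan=[0.5, 0, 0, 0, 0, 0, 32, 0, 0, 0, 0, 0, 0, 32])

```text
t: 13.75
eef_pos: [0.502, 0.1109, 0.0714]
orientation: [2.416, 2.008, -0.0]
wrist_force: [-0.2, -0.7, -1.0]
finger_gap: 0.391
grip_force: 30.0
```

```bash
python3 -c "
from h import *
print(r.get_obs()['torque'])"
```

```text
[-0.17494908  0.07407471  0.02948737]
```

```bash
python3 - <<'E'
from h import *
t=snap('scene','scene6'); o=r.get_obs(); print(o['wrist_force'],o['torque'])
cv2.imwrite('pics/cropG.png',cv2.resize(t['image'][235:285,295:355],None,fx=12,fy=12,interpolation=cv2.INTER_CUBIC))
E
```

```text
[ 0.09174766 -0.35909851  0.5336524 ] [-0.20124154  0.03905614 -0.08279906]
```

View pics/cropG.png

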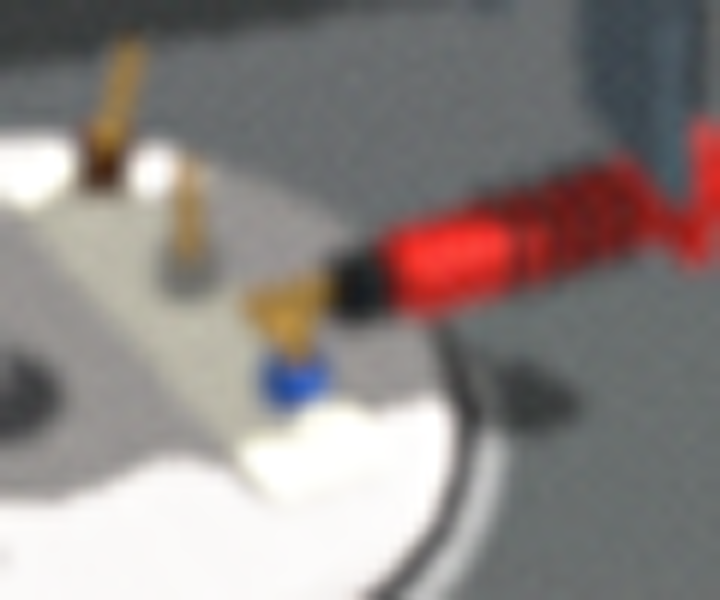

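The stud, rising from the blue sleeve at (295,360), lies between toe (265,305) and nose (345,285). The growing negative tx and tz suggest light shank contact. One more small step to confirm.

Call:
send_rows(plan=[0.5, 0, 0, 0, 0, 0, 32, 0, 0, 0, 0, 0, 0, 32])

```text
t: 14.0
eef_pos: [0.5021, 0.1113, 0.0714]
orientation: [2.416, 2.008, -0.0]
wrist_force: [0.2, -1.9, -0.3]
finger_gap: 0.387
grip_force: 30.0
```

```bash
python3 -c "
from h import *
print(r.get_obs()['torque'])"
```

```text
[-0.36674226  0.12543835 -0.08281523]
```

Call:
send_rows(plan=[0.3, 0, 0, 0, 0, 0, 32, 0, 0, 0, 0, 0, 0, 32])

```text
t: 14.2
eef_pos: [0.5021, 0.1115, 0.0714]
orientation: [2.416, 2.008, -0.001]
wrist_force: [0.1, -2.2, -0.1]
finger_gap: 0.386
grip_force: 30.0
```

```bash
python3 -c "
from h import *
print(r.get_obs()['torque'])"
```

```text
[-0.48330023  0.08477163 -0.18799027]
```

Call:
send_rows(plan=[-0.4, 0, 0, 0, 0, 0, 34, 0, 0, 0, 0, 0, 0, 35, 0, 0, 0, 0, 0, 0, 36, 0, 0, 0, 0, 0, 0, 37, 0, 0, 0, 0, 0, 0, 38, 0, 0, 0, 0, 0, 0, 39, 0, 0, 0, 0, 0, 0, 39])

```text
t: 14.9
eef_pos: [0.5021, 0.1115, 0.0715]
orientation: [-2.416, -2.008, -0.0]
wrist_force: [-0.2, -1.1, 0.4]
finger_gap: 0.431
grip_force: 4.9
```

Call:
send_rows(plan=[0, 0, 0, 0, 0, 0, 40, 0, 0, 0, 0, 0, 0, 41, 0, 0, 0, 0, 0, 0, 42, 0, 0, 0, 0, 0, 0, 42, 0, 0, 0, 0, 0, 0, 42])

```text
t: 15.4
eef_pos: [0.5021, 0.1114, 0.0714]
orientation: [-2.416, -2.008, -0.0]
wrist_force: [0.2, -0.6, -0.4]
finger_gap: 0.46
grip_force: 4.4
```

```bash
python3 -c "
from h import *
print(r.get_obs()['torque'])"
```

```text
[-0.13379625  0.07008577 -0.00152863]
```

Call:
send_rows(plan=[0, 0, 0, 0, 0, 0, 43, 0, 0, 0, 0, 0, 0, 43.5, 0, 0, 0, 0, 0, 0, 44, 0, 0, 0, 0, 0, 0, 44])

```text
t: 15.8
eef_pos: [0.5016, 0.1114, 0.0713]
orientation: [-2.416, -2.007, 0.001]
wrist_force: [-1.6, 0.8, 0.8]
finger_gap: 0.481
grip_force: 3.2
```

Call:
send_rows(plan=[0, 0, 0, 0, 0, 0, 44.5, 0, 0, 0, 0, 0, 0, 45, 0, 0, 0, 0, 0, 0, 45.5, 0, 0, 0, 0, 0, 0, 45.5])

```text
t: 16.2
eef_pos: [0.5013, 0.1114, 0.0712]
orientation: [-2.415, -2.007, 0.002]
wrist_force: [-3.9, 0.2, 0.1]
finger_gap: 0.502
grip_force: 2.0
```

```bash
python3 -c "
from h import *
o=r.get_obs();print(o['torque'],o['wrist_force'])"
```

```text
[0.03378877 0.77029423 0.00700285] [-3.88335464  0.22433064  0.14008892]
```

Call:
send_rows(plan=[0, 0, 0, 0, 0, 0, 46.5, 0, 0, 0, 0, 0, 0, 47.5, 0, 0, 0, 0, 0, 0, 48.5, 0, 0, 0, 0, 0, 0, 48.5])

```text
t: 16.6
eef_pos: [0.5026, 0.1114, 0.0716]
orientation: [2.416, 2.008, 0.001]
wrist_force: [-1.1, 0.1, 0.1]
finger_gap: 0.531
grip_force: 1.0
```

Call:
send_rows(plan=[0, 0, 0, 0, 0, 0, 50, 0, 0, 0, 0, 0, 0, 52, 0, 0, 0, 0, 0, 0, 54, 0, 0, 0, 0, 0, 0, 54])

```text
t: 17.0
eef_pos: [0.5026, 0.1114, 0.0716]
orientation: [2.416, 2.008, 0.001]
wrist_force: [0.2, 0.5, 0.3]
finger_gap: 0.592
grip_force: 0.0
```

```bash
python3 -c "
from h import *
o=r.get_obs();print(o['torque'],o['wrist_force'],o['t'])
snap('scene','scene7')"
```

```text
[-0.13489404  0.10062601  0.04791309] [0.21137511 0.52735109 0.31957977] 17.0
```

Call:
send_rows(plan=[0, 0, 0, 0, 0, 0, 60, 0, 0, 0, 0, 0, 0, 66, 0, 0, -3, 0, 0, 0, 70, 0, 0, -10, 0, 0, 0, 70, 0, 0, -25, 0, 0, 0, 70, 0, 0, -40, 0, 0, 0, 70, 0, 0, -40, 0, 0, 0, 70, 0, -40, -20, 0, 0, 0, 70, 0, -40, 0, 0, 0, 0, 70, 0, -30, 0, 0, 0, 0, 70, 0, 0, 0, 0, 0, 0, 70])

```text
t: 18.15
eef_pos: [0.3905, 0.1316, 0.2105]
orientation: [-2.414, -2.01, 0.0]
wrist_force: [1.2, 0.2, -0.1]
finger_gap: 0.768
grip_force: 0.0
```

```bash
python3 - <<'E'
from h import *
t=snap('scene','scene8'); s=snap('top','top8'); print(r.get_obs()['t'])
def c(i,u,v,w,h,k): return cv2.resize(i[v:v+h,u:u+w],None,fx=k,fy=k,interpolation=cv2.INTER_CUBIC)
cv2.imwrite('pics/cropH.png',np.hstack([c(t['image'],300,205,80,100,6)[:,:480],c(s['image'],293,215,53,100,6)]))
E
```

```text
18.25
```

View pics/cropH.png

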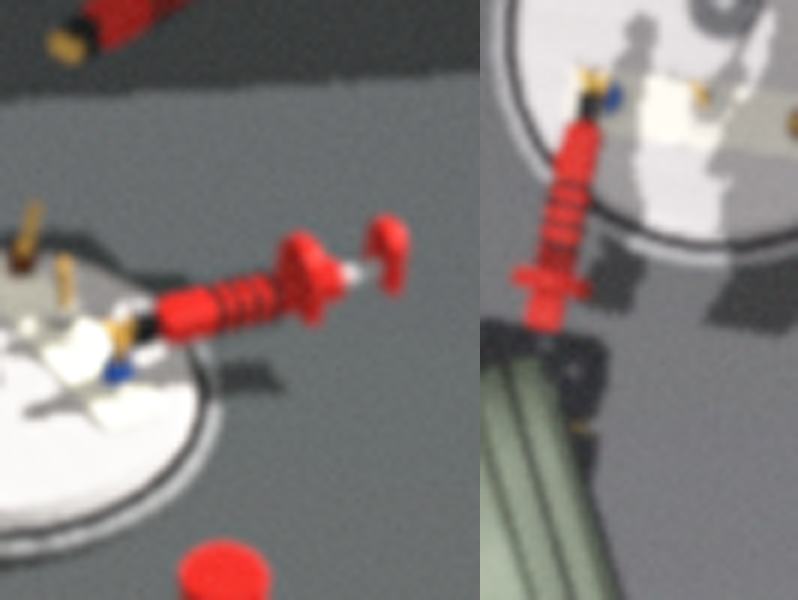

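The grabber hangs by itself on the blue stud, about level: nose at (150,325) in the scene half, hook at the stud above the blue sleeve. I'll check that it has settled, then hand in.

Call:
send_rows(plan=[0, 0, 0, 0, 0, 0, 70, 0, 0, 0, 0, 0, 0, 70, 0, 0, 0, 0, 0, 0, 70, 0, 0, 0, 0, 0, 0, 70, 0, 0, 0, 0, 0, 0, 70, 0, 0, 0, 0, 0, 0, 70, 0, 0, 0, 0, 0, 0, 70, 0, 0, 0, 0, 0, 0, 70])

```text
t: 19.05
eef_pos: [0.3939, 0.1315, 0.2094]
orientation: [-2.416, -2.008, -0.0]
wrist_force: [0.2, -0.6, -0.4]
finger_gap: 0.767
grip_force: 0.0
```

```bash
python3 - <<'E'
from h import *
a=load('scene8')['image'].astype(float); b=snap('scene','scene9')['image'].astype(float)
g=lambda i:cv2.GaussianBlur(i[235:265,310:372],(5,5),0)
d=abs(g(a)-g(b)).max(); print(d, cv2.phaseCorrelate(g(a)[...,2].copy(),g(b)[...,2].copy()))
if d<25: print(r.sign_off())
E
```

```text
36.52734375 ((-0.0176976023548292, -0.03812233945941479), 0.9709942160086912)
```

```bash
python3 -c "
from h import *
print(r.sign_off())"
```

```text
the job is handed in; nothing more can be done
None
```

The red grabber is clipped on the blue-sleeved stud, hanging by itself about level, and the job is handed in at about 19 s of the 54 s; the verdict was not shown, and I judged the plunger seating from contact feel and the pictures, not from a direct reading.

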